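# Post a spent battery pack through the flap of the collection box

### The job

The spent battery pack lying on the deposit sill has to go into the collection box. Push the red spring flap inwards with one finger and keep it open while the other finger gently pushes the pack along the sill until it drops inside, then take the fingers out and let the flap shut. Do not shove the pack's bare contacts against the flap, only push the pack, never pick it up or pinch it, and leave the charger's pack, the glue bottle and the screwdriver where they are.

Things in the scene. Friction and masses are not known exactly. Their poses are not given: they have to be found in the camera images.
- box: Battery collection box of blue sheet steel, fixed, 260 mm wide, 154 mm high, turned up to 20 degrees. Origin on the bench, straight under the middle of the sill's inner edge; x points into the box, away from the robot, y left along the mouth, z up (all box offsets below are in this frame). Inside floor at z = 4 mm, back wall at x = 166 mm; clear roof. Two grey packs lie inside at the back.
- sill_edge (a point): Middle of the inner edge of the aluminium deposit sill, in the plane of the box's front (x = 0, z = 90 mm). The sill is a level shelf reaching 110 mm from here towards the robot, y within +-120 mm; its end cheeks at y = +-122 mm stand 10 mm above it; its front edge has no lip. Past this edge there is nothing under the pack and it drops inside. The mouth is 228 mm wide between its jambs.
- header (a point): Middle of the flap's hinge line at the top of the mouth (x = 46, z = 142 mm, 52 mm above the sill). The mouth is raked: its jambs lean back 38 degrees from the sill to here, so fingers tilted forward or nearly upright can reach in. Directly behind and above it the header and roof begin (x = 48 mm, top at z = 154 mm).
- flap (a joint): Angle of the red flap in rad: 0 shut (leaning back 38 degrees in the raked mouth), growing as its lower edge swings into the box, about 0.67 when it hangs straight down, stop at 1.35; opens inwards only. 218 mm wide, 61 mm from hinge to lower edge, 3 mm thick. A spring shuts it: 0.12 Nm when shut to 0.18 Nm at 1 rad, so 2 to 4 N near the lower edge.
- flap_edge (a point): Middle of the flap's lower edge. Shut, it is at x = 8, z = 94 mm of the box: 4 mm above sill level and 8 mm into the box from the sill's inner edge.
- pack: Spent pack, black with an orange end: 34 mm (its x) by 72 mm (its y) by 20 mm high, plus a grey rail 24 by 50 by 5 mm on top with brass contacts; 0.10 to 0.17 kg. Origin: centre of its underside. It lies flat on the sill, long side along the mouth within 10 degrees, centre 35 to 65 mm before the sill's inner edge, up to 50 mm left or right of the middle.
- good_pack: A charged pack, same size, black with a green end, lying on the charger. Origin at the centre of its underside. To be left alone.
- charger: Black charger, 100 by 120 mm and 50 mm high, fixed on the bench to the right of the box. Origin at the centre of its underside.
- glue: Yellow glue bottle with red cap, 52 mm across and 150 mm high, standing free beside the left of the sill. Origin at the centre of its underside. To be left alone.
- screwdriver: Red-handled screwdriver lying on the bench at the left. To be left alone.
Things that resemble listed ones, but are neither listed nor needed, are in the scene too. What is shaped like the pack but purple is not meant.

How it is judged (in metres and radians):
On the way, in this order (a step that is already met when the one before it is completed fails the run):
1. the flap is pushed open by a finger (more than 0.2 rad) while the pack is still on the sill (value of joint flap above 0.2 rad and contact force between the fingers and flap above 0.2 N and x of pack in the frame of box below 0 m and z of pack in the frame of box above 0.08 m), for 0.05 s.
2. the pack has dropped through the mouth into the box while the flap is still held open by a finger (value of joint flap above 0.2 rad and contact force between the fingers and flap above 0.2 N and x of pack in the frame of box above 0 m and z of pack in the frame of box below 0.06 m), for 0.05 s.
At the end, for the whole second after the job is handed in: The pack lies at rest inside the box below the sill, the flap is shut (within 0.06 rad), and the good pack, the glue bottle and the screwdriver are within 20 mm of where they stood (x of pack in the frame of box between 0 and 0.17 m and y of pack in the frame of box between -0.13 and 0.13 m and z of pack in the frame of box below 0.06 m and linear speed of pack below 0.03 m/s and value of joint flap below 0.06 rad and distance of each of good_pack, glue, screwdriver from where it was at the start of the episode below 0.02 m); the robot touches nothing.
It fails at once if the pack is lifted (more than 15 mm above the sill) (z of pack in the frame of box above 0.105 m).
It fails at once if the pack is pinched or rammed (more than 25 N from the fingers) (contact force between the fingers and pack above 25 N).
It fails at once if the pack is shoved against the flap (more than 1.5 N) while it is still up on the sill (contact force between pack and flap above 1.5 N and z of pack in the frame of box above 0.085 m).
It fails at once if the good pack, the glue bottle or the screwdriver is moved more than 20 mm or the bottle is knocked over (distance of any of good_pack, screwdriver, glue from where it was at the start of the episode above 0.02 m or angle between glue's own z axis and vertical above 0.4 rad).
It also fails if it takes over 35 s, if anything falls off the work surface, if the arm or the gripper's body presses on something with over 40 N, if the wrist force passes 120 N, or if a joint passes its speed limit or range.

### The arm

A 7-joint arm with a two-finger parallel gripper is mounted at the origin on the work surface. World frame = base frame: x ahead of the robot, y to its left, z up, the work surface at z = 0. Lengths are in mm, angles in rad, forces in N, time in s.
With the tool pointing down it reaches from about 425 to 1025 mm from the base axis. Payload 9.4 kg.
Tool frame: the origin (TCP) lies on the centre line of the jaws, within the pads' length; the fingertips stand 19 mm ahead of it and the grasp point (between the pads) is the TCP; x points along the fingers, z is the direction in which the jaws open and shut, and the axes are right-handed (so a half turn about x gives the same grasp; the last joint's range is limited). The gripper opens to 93 mm and grips with 3 to 60 N. Pads are 15 mm wide; open, the fingers measure 128 mm over their backs; the gripper's body (75 mm by 188 mm) begins 65 mm behind the grasp point.
Start: joints at [-1.313, 0.599, -0.003, 1.599, 0.002, 0.943, -0.08], TCP at [238.224, 684.743, 237.618] pointing down, gripper open.
Joint ranges: [-2.57, 2.57], [-0.35, 1.97], [-1.29, 1.29], [0.11, 2.56], [-1.05, 4.19], [0.11, 1.86], [-2.63, 2.63]. Speed limits (rad/s): [2.22, 2.22, 3.01, 3.01, 3.14, 3.14, 3.14].

### API

Orientations are given as a unit quaternion [w, x, y, z].
In Python, from plant import ctrl gives the robot as it stands.
- The arm moves only by the tool jog_arm, never from a script. Its argument "increments" is a list that holds one entry, the list of rows, each a list of 6 numbers: the shift along the tool's x, y, z in m, then the turn, a rotation vector about the tool's x, y, z in rad. In form: [[[dx, dy, dz, rx, ry, rz], ...]]. A call has 1 to 8 rows; each row shifts and turns the commanded pose from where the row before left it, along the tool's axes as they then stand; what a row does not reach is not made up. A row lasts 1/8 s, in which the tool goes at most 62.5 mm and 10.7 degrees, less where a joint would pass 70% of its speed; a pose out of reach is approached as far as the arm can. A call is refused whole if a number of a shift passes 0.0625 or a number of a turn 0.188, either way. A call with a gripper value outside its range is refused whole. "gripper" is the finger opening in m, from 0 to 0.093, set as the call begins (left out, the last holds). The fingers move at their own pace and stop on an object; "squeeze" is the grip in N (left out, the last holds). Time passes only in rows, so rows that do not move let the fingers close. It gives the time, the measured TCP pose, the force and the opening at its end, in the units of the state.
- ctrl.sense(): the state, without advancing time (a new reading comes with each control period).
- ctrl.grab_frame(name): name is "scene" or "top" or "wrist"; returns a dict with "pixels" (420x560x3 uint8, red, green, blue), "z_map" (420x560 float32, mm along the optical axis (not along the pixel's ray), 0 where there is no reading), "K" (3x3 intrinsics, pixels), "world_to_cam" (4x4, takes a point from world to camera coordinates). Camera axes: x right, y up, looking along -z (the intrinsics and any distortion apply to the point x, -y, -z); pixel columns grow to the right and rows downward; lengths in mm; the calibration is good to about 2 mm. A picture is of the moment at which its call begins.
- ctrl.finish_job(): hands the job in, once; it reports no verdict.
The state is a dict: "clock": time; "q": joint angles; "dq": joint speeds; "joint_torque": joint torques, N m; "tcp_pos": TCP position; "ee_rot": TCP orientation; "contact_force": force on the tool from outside, world axes, zero at the start; "moment": the same for the moment, N m; "width": finger opening in mm.
Only numpy, scipy, OpenCV 4.12 (cv2) and the standard library are available. Lean on these libraries where they do the work, as an engineer would, in place of code of your own. Each camera call takes 0.05 s, during which the arm holds its last target. There are 200 camera calls.

## Working session

There is one attempt and no reset: what is moved stays moved. The work goes in short steps, Python scripts to look and compute and a tool call to move; the robot and the scene stay as the last step left them, time stands still between calls to the robot, and variables do not carry over. Pictures are saved under pics/ and viewed, about 8 in all and at most 12, crops included, and the job is handed in when it is done.

Besides the shell and the picture viewer there is one more tool, called after ">>>" as name([rows], argument=value, ...), one row to a line, values as JSON. jog_arm: Moves the arm, as the interface text tells. Its arguments: {"type":"object","properties":{"increments":{"type":"array"},"gripper":{"type":"number"},"squeeze":{"type":"number"}},"required":["increments"]}

```bash
ls; mkdir -p pics; cat > h.py <<'E'
import numpy as np, cv2
from plant import ctrl
def grab(n,save=None):
    f=ctrl.grab_frame(n)
    if save: cv2.imwrite('pics/'+save,f['pixels'][...,::-1])
    return f
def unproj(f):
    "world point of every pixel from depth (HxWx3)"
    z=f['z_map'];K=f['K'];v,u=np.mgrid[:z.shape[0],:z.shape[1]]
    x=(u-K[0,2])/K[0,0]*z;y=(v-K[1,2])/K[1,1]*z
    P=np.stack([x,-y,-z,np.ones_like(z)],-1)
    return (P@np.linalg.inv(f['world_to_cam']).T)[...,:3]
E
python3 - <<'E'
from h import *
for n in('top','scene'):
    f=grab(n,n+'0.png');np.savez('/tmp/'+n,**f)
    print(n,f['K'].tolist(),np.round(np.linalg.inv(f['world_to_cam']),2).tolist(),(f['z_map']>0).mean())
s=ctrl.sense();print({k:np.round(v,3).tolist() for k,v in s.items()})
E
```

```text
pics
top [[408.9045926314308, 0.0, 284.9408758730744], [0.0, 408.9045926314308, 211.34656906986163], [0.0, 0.0, 1.0]] [[0.03, 1.0, -0.09, 413.81], [-1.0, 0.03, -0.0, -2.17], [0.0, 0.09, 1.0, 1240.14], [0.0, 0.0, 0.0, 1.0]] 0.9959778911564626
scene [[411.0241934898744, 0.0, 281.00884124615726], [0.0, 411.0241934898744, 204.0430471600486], [0.0, 0.0, 1.0]] [[-0.73, -0.41, 0.55, 1263.15], [0.68, -0.43, 0.59, 785.68], [-0.0, 0.81, 0.59, 890.55], [0.0, 0.0, 0.0, 1.0]] 0.9958715986394557
{'clock': 0.1, 'q': [-1.313, 0.6, -0.003, 1.6, 0.002, 0.943, -0.08], 'dq': [-0.0, -0.003, -0.001, -0.003, 0.0, -0.001, -0.001], 'joint_torque': [0.005, -76.655, 1.502, -25.294, -0.052, 0.014, 0.0], 'tcp_pos': [238.09, 684.373, 236.872], 'ee_rot': [0.576, -0.41, 0.577, 0.409], 'contact_force': [-0.305, 1.13, -0.053], 'moment': [-0.024, -0.024, 0.07], 'width': 92.945}
```

View pics/top0.png

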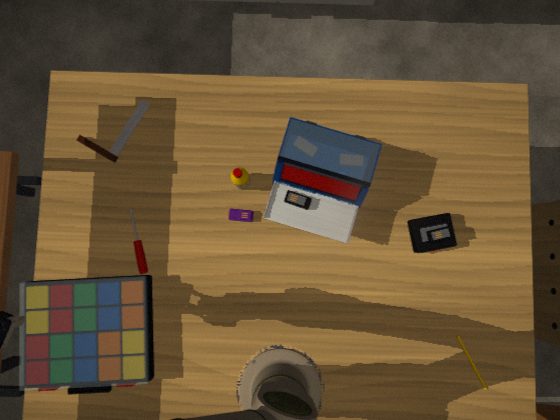

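View pics/scene0.png

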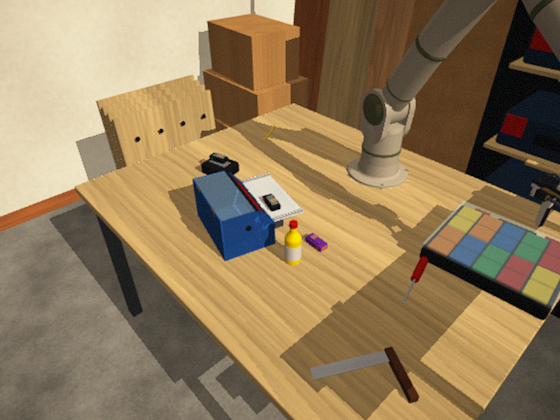

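The top view shows the white sill around (312,210), the pack on it at (298,199), the red flap at (320,180), the glue at (240,177) and the purple decoy at (241,215). The scene view agrees with it. Next I measure.

```bash
python3 - <<'E'
from h import *
f=dict(np.load('/tmp/top.npz'));P=unproj(f);rgb=f['pixels'];hsv=cv2.cvtColor(rgb,cv2.COLOR_RGB2HSV)
H,S,V=[hsv[...,i].astype(int) for i in range(3)]
v,u=np.mgrid[:420,:560];roi=(u>255)&(u<390)&(v>110)&(v<250)
def rect(m):
    m=m.astype(np.uint8);n,l,st,c=cv2.connectedComponentsWithStats(m);k=1+st[1:,4].argmax();m=l==k
    pts=P[m];r=cv2.minAreaRect(pts[:,:2].astype(np.float32));return m,r,np.median(pts[:,2]),np.round(cv2.boxPoints(r),1).tolist(),m.sum()
for nm,m in [('sill',roi&(abs(P[...,2]-90)<6)&(S<60)&(V>110)),('flap',roi&((H<8)|(H>172))&(S>150)&(V>60)),('roof',roi&(abs(P[...,2]-154)<6)),('packdark',roi&(P[...,2]>100)&(P[...,2]<125)&(v>188)&(u<320)),]:
    print(nm,rect(m)[1:])
m=(H>22)&(H<34)&(S>180)&(V>120)&(u>225)&(u<255)&(v>160)&(v<195);print('glue',P[m].mean(0))
cv2.imwrite('pics/crop.png',cv2.resize(rgb[110:250,225:395,::-1],None,fx=4.5,fy=4.2,interpolation=cv2.INTER_CUBIC))
np.set_printoptions(linewidth=200)
print(P[192:208,280:318,2].round().astype(int))
E
```

```text
sill (((517.989013671875, -73.8914794921875), (243.3219757080078, 110.94635772705078), 74.70172882080078), np.float64(90.79864701982797), [[432.3999938964844, -176.60000610351562], [539.4000244140625, -205.89999389648438], [603.5999755859375, 28.799999237060547], [496.6000061035156, 58.099998474121094]], np.int64(2787))
flap (((510.48211669921875, -89.07293701171875), (235.74200439453125, 221.37925720214844), 79.66563415527344), np.float64(121.52038773050072), [[380.3999938964844, -185.1999969482422], [598.2000122070312, -224.89999389648438], [640.5, 7.0], [422.70001220703125, 46.70000076293945]], np.int64(1122))
roof (((676.0458374023438, -115.51542663574219), (260.2298278808594, 131.07594299316406), 74.6094970703125), np.float64(154.80728045983926), [[578.2999877929688, -223.60000610351562], [704.7000122070312, -258.3999938964844], [773.7999877929688, -7.5], [647.4000244140625, 27.299999237060547]], np.int64(4338))
packdark (((549.004150390625, -34.633060455322266), (72.52549743652344, 34.65180969238281), 72.40995788574219), np.float64(112.65614734502105), [[521.5, -64.0], [554.599
[... 2551 characters left out ...]
 110  111  110  114  114  115  116  117  112  115  111  111  110  107  107  108   89   90   87   90   91   90   87   86]
 [  92   89   89   90   95   92   90   91   89   89   92   93   91   89   99  107  111  110  112  113  112  111  117  117  112  106  112  110  113  108   87   90   92   91   93   91   95   87]
 [  92   92   88   91   88   91   90   92   90   92   90   91   90   95   94   94   94  102  110  111  111  112  107  114  112  117  110  113  109   88   91   88   90   89   92   90   90   91]
 [  91   89   90   93   89   92   91   95   90   92   88   91   86   90   93   90   94   91   90   93  102  111  112  111  109  110  111  109  109   94   91   91   90   87   93   95   92   93]]
```

View pics/crop.png

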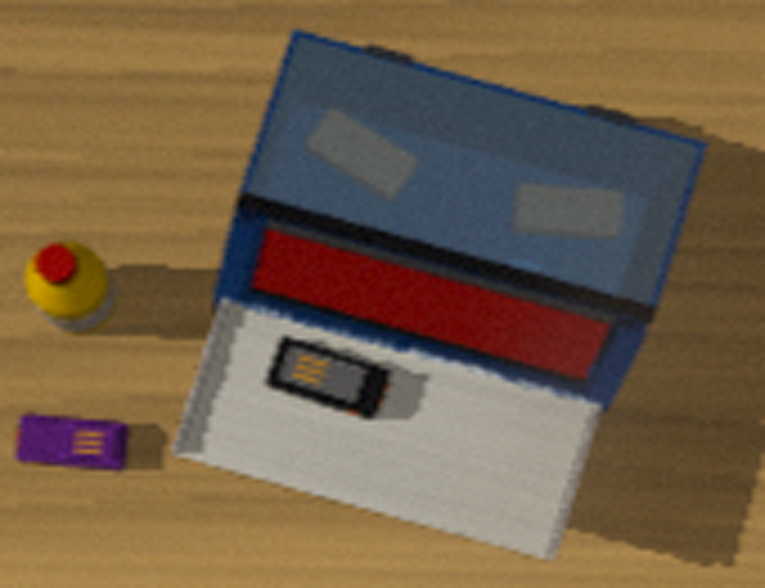

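The numbers agree with each other: sill 243x111 mm at z≈91, pack 72.5x34.7 mm, top at 113-117 mm. The box origin is ≈(571,-88) with yaw ≈-15.4°, and the pack sits at box (-35, 46).

Plan: tilt the fingers 35° forward and yaw the jaw so the flap finger leads the pack finger by about 58 mm, then push along box x.

```bash
cat > plan.py <<'E'
import numpy as np, sys
from scipy.spatial.transform import Rotation as Ro, Slerp
from h import ctrl
O=np.array([571,-88,0.]);Y=np.radians(-15.4);B=Ro.from_euler('z',Y)
t,psi=np.radians(35),np.radians(32)
a=B.apply([np.sin(t)*np.cos(psi),np.sin(t)*np.sin(psi),-np.cos(t)]);e=B.apply([np.sin(psi),-np.cos(psi),0])
def Rt(sgn):
    z=sgn*e;return Ro.from_matrix(np.stack([a,np.cross(z,a),z],1))
def now():
    s=ctrl.sense();w=s['ee_rot'];return np.array(s['tcp_pos']),Ro.from_quat([w[1],w[2],w[3],w[0]]),s
def tcp(bx,by,z): return O+B.apply([bx,by,0])+[0,0,z]-19*a   # fingertip midpoint in box frame
def tip(p,R):
    m=p+19*R.as_matrix()[:,0];return B.inv().apply(m-O)
def rows(wp,N):
    "wp: list of (pos,R); N rows per leg; prints tool-frame rows in m, rad, all from measured pose"
    p,R,_=now()
    for (q,Q),n in zip(wp,N):
        rv=(R.inv()*Q).as_rotvec()/n;d=(q-p)/n
        for k in range(n):
            print(np.round(np.r_[R.inv().apply(d)/1000,rv],3).tolist());R=R*Ro.from_rotvec(rv)
        p,R=q,Q
E
python3 - <<'E'
from plan import *
p,R,s=now();print(p,R.as_matrix().round(2).tolist())
for g in(1,-1):print(g,np.degrees((R.inv()*Rt(g)).as_rotvec()).round())
T=tcp(-47,2.5,240);print('hover',T,np.hypot(*T[:2]))
g=min((1,-1),key=lambda g:(R.inv()*Rt(g)).magnitude());print(g)
M=Ro.from_rotvec((R.inv()*Rt(g)).as_rotvec()*.4)
rows([(np.array([430,430,300.]),R*M),(T,Rt(g))],[8,16])
E
```

```text
[238.09042173 684.37304351 236.87163448] [[-0.0, -0.94, 0.33], [-0.0, 0.33, 0.94], [-1.0, -0.0, -0.0]]
1 [139. -44.  14.]
-1 [-35. -11. -34.]
hover [515.9076526  -76.22204217 255.56388884] 521.5079153015959
-1
[-0.008, -0.033, -0.022, -0.03, -0.01, -0.03]
[-0.007, -0.033, -0.023, -0.03, -0.01, -0.03]
[-0.006, -0.032, -0.024, -0.03, -0.01, -0.03]
[-0.006, -0.032, -0.025, -0.03, -0.01, -0.03]
[-0.005, -0.031, -0.026, -0.03, -0.01, -0.03]
[-0.004, -0.03, -0.027, -0.03, -0.01, -0.03]
[-0.004, -0.03, -0.028, -0.03, -0.01, -0.03]
[-0.003, -0.029, -0.028, -0.03, -0.01, -0.03]
[0.003, -0.008, -0.031, -0.023, -0.007, -0.022]
[0.003, -0.007, -0.031, -0.023, -0.007, -0.022]
[0.003, -0.006, -0.032, -0.023, -0.007, -0.022]
[0.003, -0.005, -0.032, -0.023, -0.007, -0.022]
[0.003, -0.004, -0.032, -0.023, -0.007, -0.022]
[0.003, -0.004, -0.032, -0.023, -0.007, -0.022]
[0.003, -0.003, -0.032, -0.023, -0.007, -0.022]
[0.002, -0.002, -0.032, -0.023, -0.007, -0.022]
[0.002, -0.001, -0.032, -0.023, -0.007, -0.022]
[0.002, -0.0, -0.032, -0.023, -0.007, -0.022]
[0.002, 0.0, -0.032, -0.023, -0.007, -0.022]
[0.002, 0.001, -0.032, -0.023, -0.007, -0.022]
[0.001, 0.002, -0.032, -0.023, -0.007, -0.022]
[0.001, 0.003, -0.032, -0.023, -0.007, -0.022]
[0.001, 0.003, -0.032, -0.023, -0.007, -0.022]
[0.0, 0.004, -0.032, -0.023, -0.007, -0.022]
```

>>> jog_arm([
  [[-0.008,-0.033,-0.022,-0.03,-0.01,-0.03],[-0.007,-0.033,-0.023,-0.03,-0.01,-0.03],[-0.006,-0.032,-0.024,-0.03,-0.01,-0.03],[-0.006,-0.032,-0.025,-0.03,-0.01,-0.03],[-0.005,-0.031,-0.026,-0.03,-0.01,-0.03],[-0.004,-0.03,-0.027,-0.03,-0.01,-0.03],[-0.004,-0.03,-0.028,-0.03,-0.01,-0.03],[-0.003,-0.029,-0.028,-0.03,-0.01,-0.03]],
], gripper=0.093)

```text
clock: 1.1
tcp_pos: [431.1, 428.2, 300.6]
ee_rot: [0.59, -0.525, 0.446, 0.42]
contact_force: [0.2, 0.5, -0.6]
width: 93.1
```

>>> jog_arm([
  [[0.003,-0.008,-0.031,-0.023,-0.007,-0.022],[0.003,-0.007,-0.031,-0.023,-0.007,-0.022],[0.003,-0.006,-0.032,-0.023,-0.007,-0.022],[0.003,-0.005,-0.032,-0.023,-0.007,-0.022],[0.003,-0.004,-0.032,-0.023,-0.007,-0.022],[0.003,-0.004,-0.032,-0.023,-0.007,-0.022],[0.003,-0.003,-0.032,-0.023,-0.007,-0.022],[0.002,-0.002,-0.032,-0.023,-0.007,-0.022]],
])

```text
clock: 2.1
tcp_pos: [474.2, 174.7, 278.0]
ee_rot: [-0.586, 0.602, -0.342, -0.42]
contact_force: [0.3, -0.8, 0.3]
width: 93.1
```

```bash
python3 - <<'E'
from plan import *
p,R,s=now();print(p,s['clock'],np.round(s['q'],2),s['contact_force'])
rows([(tcp(-47,2.5,200),Rt(-1))],[8])
E
```

```text
[474.16590793 174.67654112 277.99217718] 2.1 [-0.72  0.16  0.18  2.35  0.48  0.26  0.68] [ 0.33701033 -0.76199331  0.28596176]
[0.007, 0.001, -0.032, -0.022, -0.007, -0.022]
[0.006, 0.002, -0.032, -0.022, -0.007, -0.022]
[0.006, 0.003, -0.032, -0.022, -0.007, -0.022]
[0.006, 0.004, -0.032, -0.022, -0.007, -0.022]
[0.006, 0.004, -0.032, -0.022, -0.007, -0.022]
[0.005, 0.005, -0.032, -0.022, -0.007, -0.022]
[0.005, 0.006, -0.032, -0.022, -0.007, -0.022]
[0.005, 0.007, -0.032, -0.022, -0.007, -0.022]
```

>>> jog_arm([
  [[0.007,0.001,-0.032,-0.022,-0.007,-0.022],[0.006,0.002,-0.032,-0.022,-0.007,-0.022],[0.006,0.003,-0.032,-0.022,-0.007,-0.022],[0.006,0.004,-0.032,-0.022,-0.007,-0.022],[0.006,0.004,-0.032,-0.022,-0.007,-0.022],[0.005,0.005,-0.032,-0.022,-0.007,-0.022],[0.005,0.006,-0.032,-0.022,-0.007,-0.022],[0.005,0.007,-0.032,-0.022,-0.007,-0.022]],
])

```text
clock: 3.1
tcp_pos: [499.3, -15.7, 227.4]
ee_rot: [-0.57, 0.654, -0.274, -0.415]
contact_force: [-0.6, -0.1, -0.3]
width: 92.7
```

```bash
python3 - <<'E'
from plan import *
from h import grab
p,R,s=now();print(p,s['clock'],np.round(s['q'],2),'tip box',tip(p,R),'roterr',np.degrees((R.inv()*Rt(-1)).as_rotvec()).round(1))
rows([(tcp(-47,2.5,98),Rt(-1))],[8])
grab('wrist','w1.png')
E
```

```text
[499.283725   -15.74180413 227.36105766] 3.1 [ 0.58  0.33 -0.75  2.45  2.19  0.18 -0.43] tip box [-79.65902917  55.27786355 211.10955715] roterr [-2.5 -2.  -3.8]
[0.012, 0.007, -0.008, -0.006, -0.004, -0.008]
[0.012, 0.007, -0.008, -0.006, -0.004, -0.008]
[0.012, 0.007, -0.008, -0.006, -0.004, -0.008]
[0.012, 0.008, -0.008, -0.006, -0.004, -0.008]
[0.012, 0.008, -0.008, -0.006, -0.004, -0.008]
[0.012, 0.008, -0.008, -0.006, -0.004, -0.008]
[0.012, 0.008, -0.008, -0.006, -0.004, -0.008]
[0.012, 0.008, -0.008, -0.006, -0.004, -0.008]
```

View pics/w1.png

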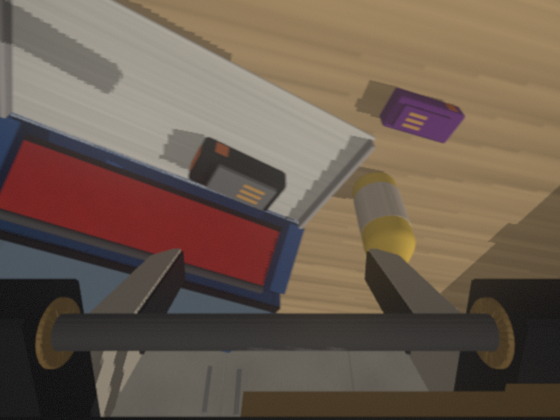

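The wrist view shows the pack at (240,185), the flap at (140,220), both fingers, the glue bottle at (385,215) and the purple decoy at (420,115), all clear. The arm is passing its wrist singularity (j6≈0.18), so it lagged. I'll finish reaching the hover pose before going down.

```bash
python3 - <<'E'
from plan import *
rows([(tcp(-60,2.5,205),Rt(-1))],[4])
E
```

```text
[0.0, 0.002, -0.012, -0.013, -0.011, -0.017]
[0.0, 0.002, -0.012, -0.013, -0.011, -0.017]
[0.0, 0.002, -0.012, -0.013, -0.011, -0.017]
[-0.0, 0.003, -0.012, -0.013, -0.011, -0.017]
```

>>> jog_arm([
  [[0,0.002,-0.012,-0.013,-0.011,-0.017],[0,0.002,-0.012,-0.013,-0.011,-0.017],[0,0.002,-0.012,-0.013,-0.011,-0.017],[0,0.003,-0.012,-0.013,-0.011,-0.017]],
])

```text
clock: 3.65
tcp_pos: [503.9, -64.0, 222.3]
ee_rot: [-0.572, 0.668, -0.229, -0.417]
contact_force: [1.2, 0.9, -0.2]
width: 93.1
```

```bash
python3 - <<'E'
from plan import *
p,R,s=now();print(p,s['clock'],np.round(s['q'],2),'tip box',tip(p,R),'roterr',np.degrees((R.inv()*Rt(-1)).as_rotvec()).round(1))
rows([(tcp(-60,2.5,170),Rt(-1))],[4])
E
```

```text
[503.91118415 -64.04955634 222.30973025] 3.65 [ 0.92  0.44 -0.97  2.45  2.44  0.2  -0.44] tip box [-61.88126085  11.18265631 206.74665244] roterr [0.4 0.5 0. ]
[0.007, 0.006, -0.002, 0.002, 0.002, 0.0]
[0.007, 0.006, -0.002, 0.002, 0.002, 0.0]
[0.007, 0.006, -0.002, 0.002, 0.002, 0.0]
[0.007, 0.006, -0.002, 0.002, 0.002, 0.0]
```

>>> jog_arm([
  [[0.007,0.006,-0.002,0.002,0.002,0],[0.007,0.006,-0.002,0.002,0.002,0],[0.007,0.006,-0.002,0.002,0.002,0],[0.007,0.006,-0.002,0.002,0.002,0]],
])

```text
clock: 4.15
tcp_pos: [502.8, -71.8, 185.0]
ee_rot: [-0.574, 0.667, -0.233, -0.414]
contact_force: [0.4, 0.9, -0.1]
width: 93.3
```

```bash
python3 - <<'E'
from plan import *
p,R,s=now();print(p,s['clock'],np.round(s['q'],2),'tip box',tip(p,R),'roterr',np.degrees((R.inv()*Rt(-1)).as_rotvec()).round(1),s['contact_force'])
rows([(tcp(-50,2.5,120),Rt(-1))],[5])
E
```

```text
[502.79336998 -71.77150589 185.01248299] 4.15 [ 0.9   0.55 -0.98  2.49  2.47  0.34 -0.44] tip box [-60.83577126   3.31384255 169.44448064] roterr [-0.1  0.  -0. ] [ 0.42461991  0.87546252 -0.1461343 ]
[0.009, 0.004, -0.001, -0.0, 0.0, -0.0]
[0.009, 0.004, -0.001, -0.0, 0.0, -0.0]
[0.009, 0.004, -0.001, -0.0, 0.0, -0.0]
[0.009, 0.004, -0.001, -0.0, 0.0, -0.0]
[0.009, 0.004, -0.001, -0.0, 0.0, -0.0]
```

Tracking is exact now, so I continue down.

>>> jog_arm([
  [[0.009,0.004,-0.001,0,0,0],[0.009,0.004,-0.001,0,0,0],[0.009,0.004,-0.001,0,0,0],[0.009,0.004,-0.001,0,0,0],[0.009,0.004,-0.001,0,0,0]],
])

```text
clock: 4.78
tcp_pos: [513.5, -74.4, 136.7]
ee_rot: [-0.574, 0.667, -0.233, -0.413]
contact_force: [1.2, -0.1, 0.8]
width: 92.9
```

```bash
python3 - <<'E'
from plan import *
from h import grab
p,R,s=now();print(p,s['clock'],np.round(s['q'],2),'tip box',tip(p,R),'roterr',np.degrees((R.inv()*Rt(-1)).as_rotvec()).round(1),s['contact_force'])
rows([(tcp(-50,2.5,98),Rt(-1))],[3])
import cv2
f=grab('scene');c=f['pixels'][130:270,170:340,::-1];cv2.imwrite('pics/s2.png',cv2.resize(c,None,fx=4.5,fy=4.2,interpolation=cv2.INTER_CUBIC))
f=grab('wrist','w2.png')
E
```

```text
[513.45901197 -74.43161212 136.7165459 ] 4.775 [ 0.85  0.69 -0.96  2.51  2.51  0.49 -0.44] tip box [-49.83582614   3.57564725 121.15277736] roterr [-0.1 -0.   0. ] [ 1.17573495 -0.07706807  0.79198469]
[0.006, 0.005, -0.0, -0.001, -0.0, 0.0]
[0.006, 0.005, -0.0, -0.001, -0.0, 0.0]
[0.006, 0.005, -0.0, -0.001, -0.0, 0.0]
```

View pics/w2.png

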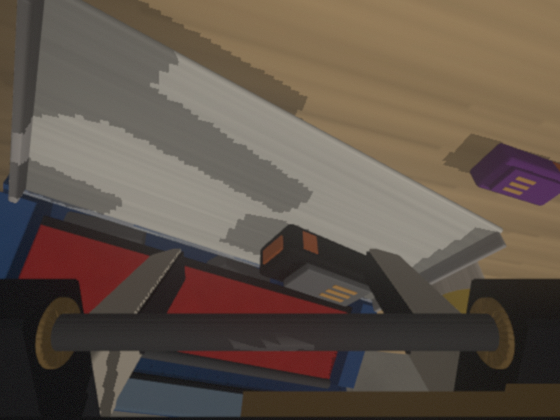

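View pics/s2.png

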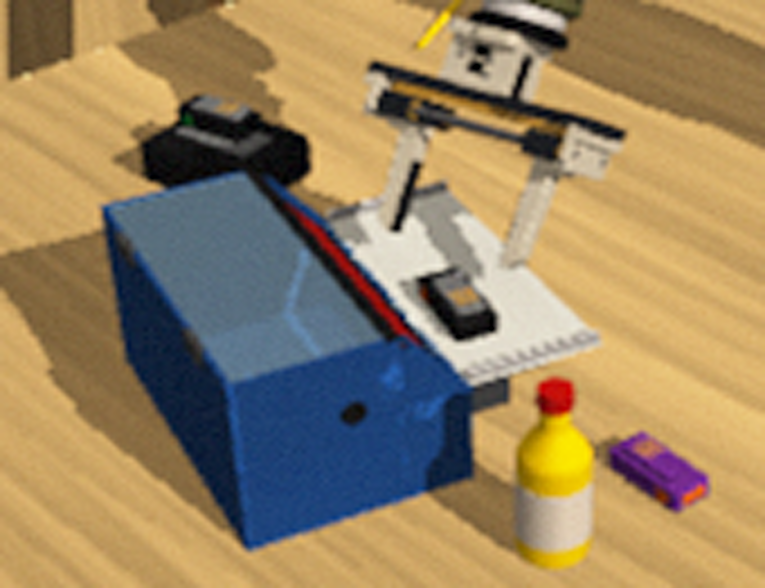

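Scene crop: the rear finger tip is at (515,262), behind the pack at (460,300), and the leading tip is at (395,228) facing the flap. I check this against projection and re-measure the pack with the wrist depth.

```bash
python3 - <<'E'
from plan import *
from h import *
p,R,s=now();X=R.as_matrix();m=p+19*X[:,0]
for n in('scene','wrist'):
    f=grab(n)
    for nm,q in(('B',m+55*X[:,2]),('A',m-55*X[:,2]),('packBL',O+B.apply([-52,82,110])),('packBR',O+B.apply([-52,10,110])),('packFR',O+B.apply([-18,9,110])),('sillL',O+B.apply([-110,122,100]))):
        c=f['world_to_cam']@np.r_[q,1];k=f['K']@[c[0],-c[1],-c[2]];print(n,nm,(k[:2]/k[2]).round(1),B.inv().apply(q-O).round(0))
P=unproj(f);Q=B.inv().apply((P-O).reshape(-1,3)).reshape(P.shape);v,u=np.mgrid[:420,:560]
m=(Q[...,2]>100)&(Q[...,2]<120)&(u>240)&(u<385)&(v<300)&(Q[...,0]<-5)&(f['z_map']>0)
q=Q[m];print(m.sum(),np.percentile(q,[1,50,99],axis=0).round(1))
sm=(abs(Q[...,2]-90)<8)&(v<200)&(u>60)&(u<400);print('sill z',np.median(Q[sm][:,2]),'x',np.percentile(Q[sm][:,0],[1,99]))
E
```

```text
scene B [283.4 193.7] [-79.  50. 121.]
scene A [255.3 184.4] [-21. -43. 121.]
scene packBL [280.5 203.8] [-52.  82. 110.]
scene packBR [270.5 192.4] [-52.  10. 110.]
scene packFR [261.2 195. ] [-18.   9. 110.]
scene sillL [302.3 207.8] [-110.  122.  100.]
wrist B [380.9 262.5] [-79.  50. 121.]
wrist A [167.3 262.1] [-21. -43. 121.]
wrist packBL [382.4 281.4] [-52.  82. 110.]
wrist packBR [285.9 246.9] [-52.  10. 110.]
wrist packFR [253.3 273.5] [-18.   9. 110.]
wrist sillL [502.  242.2] [-110.  122.  100.]
4840 [[-78.6   9.3 100.3]
 [-45.4  34.4 110.9]
 [-22.5  73.3 117.3]]
sill z 90.70269968825727 x [-110.8439109   -16.28028044]
```

The projections match within a few mm. Now down to the sill, then the push direction in tool axes.

>>> jog_arm([
  [[0.006,0.005,0,-0.001,0,0],[0.006,0.005,0,-0.001,0,0],[0.006,0.005,0,-0.001,0,0]],
])

```text
clock: 5.35
tcp_pos: [511.3, -75.0, 113.5]
ee_rot: [-0.573, 0.668, -0.232, -0.414]
contact_force: [0.2, -0.8, 0.9]
width: 93.1
```

```bash
cat > st.py <<'E'
from plan import *
p,R,s=now();print(s['clock'],np.round(s['q'],2),'tip box',tip(p,R).round(1),'roterr',np.degrees((R.inv()*Rt(-1)).as_rotvec()).round(1),'F box',B.inv().apply(s['contact_force']).round(1))
print('1mm box x,z in tool:',(R.inv().apply(B.apply([1,0,0]))).round(3),(R.inv().apply([0,0,1])).round(3))
E
python3 st.py
```

```text
5.35 [ 0.84  0.76 -0.96  2.53  2.54  0.57 -0.44] tip box [-51.8   2.4  97.9] roterr [ 0.1 -0.  -0. ] F box [ 0.4 -0.7  0.9]
1mm box x,z in tool: [ 0.486 -0.694 -0.531] [-0.819 -0.573 -0.001]
```

>>> jog_arm([
  [[0.0015,-0.0021,-0.0016,0,0,0],[0.0015,-0.0021,-0.0016,0,0,0],[0.0015,-0.0021,-0.0016,0,0,0],[0.0015,-0.0021,-0.0016,0,0,0],[0.0015,-0.0021,-0.0016,0,0,0],[0.0015,-0.0021,-0.0016,0,0,0],[0.0015,-0.0021,-0.0016,0,0,0],[0.0015,-0.0021,-0.0016,0,0,0]],
])

```text
clock: 6.35
tcp_pos: [534.7, -81.1, 113.8]
ee_rot: [-0.573, 0.668, -0.232, -0.414]
contact_force: [-2.1, 0.9, 0.3]
width: 92.8
```

```bash
python3 st.py; python3 - <<'E'
from h import *
f=grab('scene');c=f['pixels'][160:230,210:310,::-1];cv2.imwrite('pics/s3.png',cv2.resize(c,None,fx=7,fy=7,interpolation=cv2.INTER_CUBIC))
E
```

```text
6.35 [ 0.83  0.75 -0.93  2.47  2.53  0.52 -0.41] tip box [-27.6   2.8  98.2] roterr [ 0.1  0.  -0. ] F box [-2.3  0.3  0.3]
1mm box x,z in tool: [ 0.486 -0.694 -0.531] [-0.819 -0.573 -0.   ]
```

View pics/s3.png

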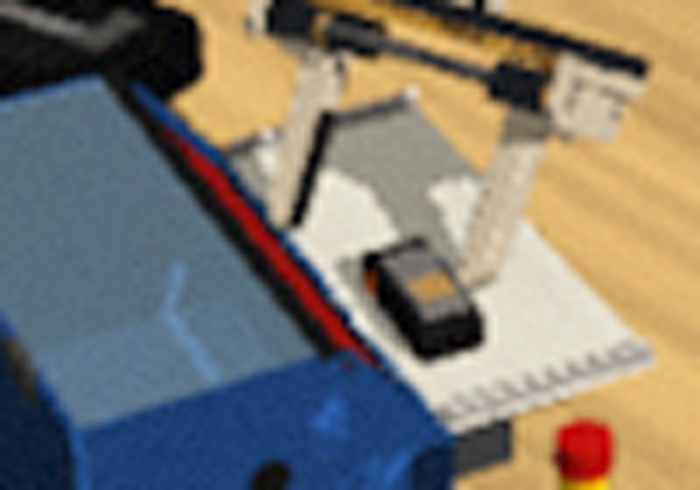

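The rear finger (480,280) is at the pack's back face and the leading finger (290,220) is at the flap. I continue slowly.

>>> jog_arm([
  [[0.0015,-0.0021,-0.0016,0,0,0],[0.0015,-0.0021,-0.0016,0,0,0],[0.0015,-0.0021,-0.0016,0,0,0],[0.0015,-0.0021,-0.0016,0,0,0],[0.0015,-0.0021,-0.0016,0,0,0],[0.0015,-0.0021,-0.0016,0,0,0]],
])

```text
clock: 7.15
tcp_pos: [551.7, -85.7, 113.4]
ee_rot: [-0.573, 0.668, -0.232, -0.415]
contact_force: [-4.7, 2.4, 2.1]
width: 93.1
```

```bash
python3 st.py; python3 - <<'E'
from h import *
f=grab('scene');c=f['pixels'][160:230,210:310,::-1];cv2.imwrite('pics/s4.png',cv2.resize(c,None,fx=7,fy=7,interpolation=cv2.INTER_CUBIC))
E
```

```text
7.15 [ 0.82  0.75 -0.91  2.43  2.52  0.48 -0.39] tip box [-10.    2.9  97.8] roterr [ 0.1  0.1 -0.1] F box [-5.2  1.1  2.1]
1mm box x,z in tool: [ 0.485 -0.695 -0.531] [-0.82  -0.572  0.   ]
```

View pics/s4.png

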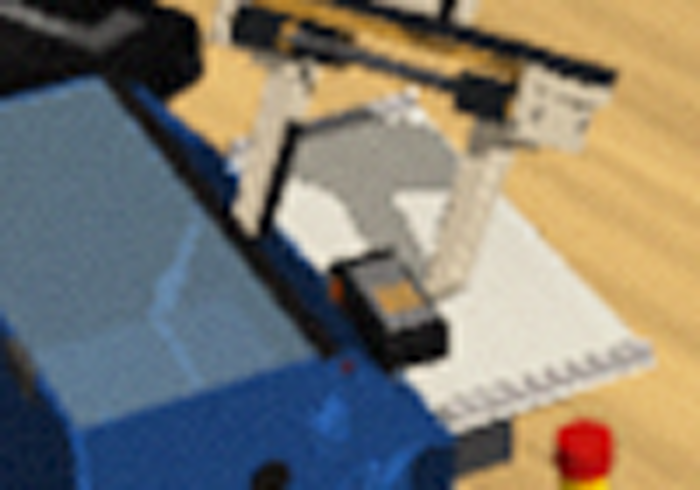

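The flap is swinging in (red no longer visible), the pack at (390,310) is straight, and the force is 5 N. I continue to the drop.

>>> jog_arm([
  [[0.0015,-0.0021,-0.0016,0,0,0],[0.0015,-0.0021,-0.0016,0,0,0],[0.0015,-0.0021,-0.0016,0,0,0],[0.0015,-0.0021,-0.0016,0,0,0],[0.0015,-0.0021,-0.0016,0,0,0],[0.0015,-0.0021,-0.0016,0,0,0],[0.0015,-0.0021,-0.0016,0,0,0]],
])

```text
clock: 8.07
tcp_pos: [572.2, -91.4, 112.9]
ee_rot: [-0.573, 0.667, -0.233, -0.415]
contact_force: [-5.0, 2.1, -4.1]
width: 92.8
```

```bash
python3 st.py; python3 - <<'E'
from h import *
f=grab('scene');c=f['pixels'][160:240,200:310,::-1];cv2.imwrite('pics/s5.png',cv2.resize(c,None,fx=7,fy=7,interpolation=cv2.INTER_CUBIC))
E
```

```text
8.075 [ 0.81  0.75 -0.88  2.39  2.51  0.44 -0.37] tip box [11.2  2.8 97.3] roterr [ 0.   0.1 -0.1] F box [-5.4  0.7 -4.1]
1mm box x,z in tool: [ 0.485 -0.695 -0.531] [-0.82  -0.572  0.001]
```

View pics/s5.png

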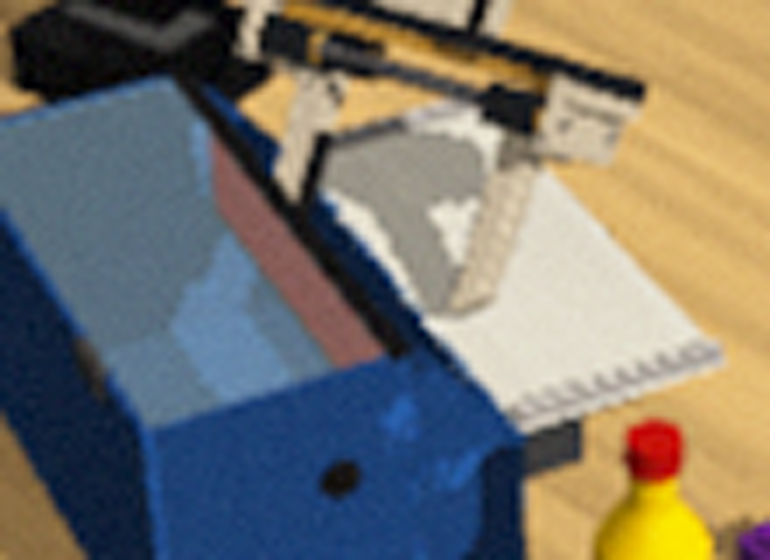

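The pack has left the sill and the flap is visibly held in. I hold briefly, then check from the top.

>>> jog_arm([
  [[0,0,0,0,0,0],[0,0,0,0,0,0],[0,0,0,0,0,0]],
])

```text
clock: 8.5
tcp_pos: [572.7, -91.6, 113.4]
ee_rot: [-0.573, 0.668, -0.232, -0.414]
contact_force: [-5.5, 1.1, -4.1]
width: 93.4
```

```bash
python3 st.py; python3 - <<'E'
from h import *
a=grab('top')['pixels'][110:250,240:390,::-1];b=grab('scene')['pixels'][160:290,170:310,::-1]
cv2.imwrite('pics/s6.png',np.hstack([cv2.resize(a,(400,390),interpolation=cv2.INTER_CUBIC),cv2.resize(b,(400,390),interpolation=cv2.INTER_CUBIC)]))
E
```

```text
8.5 [ 0.81  0.75 -0.88  2.39  2.51  0.44 -0.37] tip box [11.8  2.7 97.9] roterr [ 0.1  0.  -0. ] F box [-5.6 -0.4 -4.1]
1mm box x,z in tool: [ 0.486 -0.694 -0.531] [-0.819 -0.573 -0.   ]
```

View pics/s6.png

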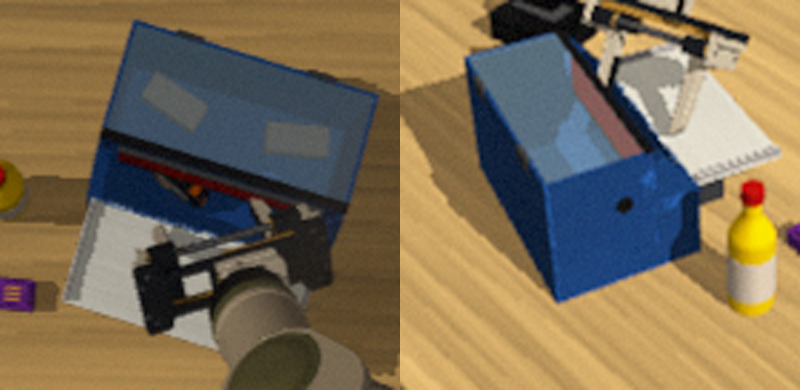

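```bash
python3 - <<'E'
from plan import *
from h import *
np.set_printoptions(linewidth=200)
f=grab('top');P=unproj(f);Q=B.inv().apply((P-O).reshape(-1,3)).reshape(P.shape)
print('z');print(Q[166:190:1,292:330:2,2].round().astype(int))
print('x',Q[178,292:330:4,0].round(),'y',Q[178,292:330:4,1].round())
c=f['pixels'][155:200,285:335,::-1];cv2.imwrite('pics/s7.png',cv2.resize(c,None,fx=12,fy=12,interpolation=cv2.INTER_CUBIC))
E
```

```text
z
[[148 149 150 150 153 159 156 155 154 157 155 156 156 153 153 155 155 152 152]
 [124 147 144 145 146 150 155 156 159 155 153 155 156 153 153 155 154 153 155]
 [111 119 125 151 146 148 144 148 153 159 157 154 159 156 151 156 157 153 156]
 [ 94 107 117 125 145 141 144 148 144 150 155 158 158 153 155 156 155 156 154]
 [ 80  86  95 105 116 126 144 149 146 148 148 155 155 155 159 155 157 158 154]
 [  4   4  87  92 101 108 115 127 144 146 147 148 149 155 158 156 155 153 158]
 [  1   8   6  38  86  96 108 112 120 144 145 144 144 147 156 157 157 153 157]
 [  3   2   4  31  35  80  91  95 109 116 124 142 145 147 144 146 155 155 152]
 [  2   5   3  19  30  38  39  86  90  97 108 119 126 147 149 146 147 149 153]
 [  8   4   7   4  25  36  33  39  40  87  93 103 112 121 142 144 144 151 146]
 [  8   5   4   9   7  35  35  39  39  38  86  88  97 105 115 126 140 147 142]
 [  1   5   5   9   6  16  36  30  38  40  38  38  86  92 101 110 119 124 144]
 [  5   5   6   8   3   5  26  33  31  37  38  36  41   7  90  95 103 108 121]
 [  6   4   2   9   7   2  12  34  31  40  34  37  43   8   6   4  88  
[... 196 characters left out ...]
  3  18  13  32  40  14   7   7   2   7   0   7]
 [  6   6   4   7   3   4   3   5   4   7  23  35   7   9   1   1   9   4   5]
 [  2   1   1   7   5   5   5   8   7   7   7   5  10   2   4  10   5   3   2]
 [  6   7   5   6   1   0   4   4  11   4   6   4   7   3   7   2   2   2   4]
 [ 93   2   2   6   2   8   5  -2   3   4   6   4   2   2   6   8   9   6   5]
 [ 93  95  88   1   5   4   2   6   5   5   1   5   7   4   5   3   3   7   4]
 [ 91  92  93  91  92   8   7   4  10   5   0   4   9   6   4   5   6   8   9]
 [ 94  88  94  91  93  93   7   5  -1   5   4   3   6   8   7   4   2   1   2]]
x [36. 39. 43. 43. 45. 48. 51. 45. 46. 45.] y [ 80.  68.  57.  45.  34.  22.  11.   1.  -9. -19.]
```

View pics/s7.png

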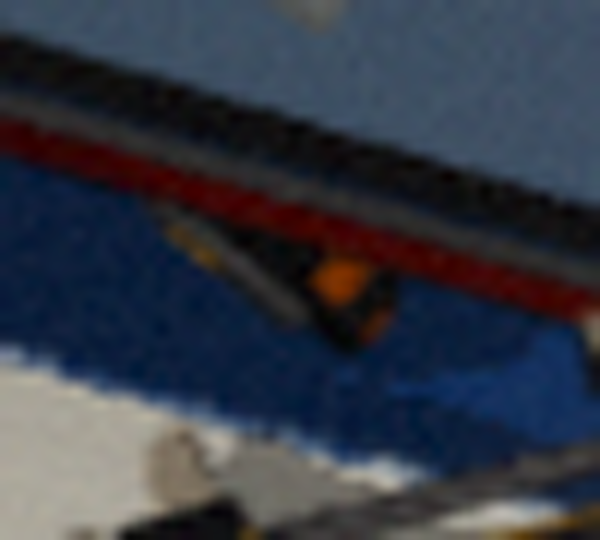

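The pack lies on its long side on the box floor, top at ≈38 mm, x≈45 mm, well below 60 mm. I withdraw and then go up.

>>> jog_arm([
  [[-0.0034,0.0049,0.0037,0,0,0],[-0.0034,0.0049,0.0037,0,0,0],[-0.0034,0.0049,0.0037,0,0,0],[-0.0034,0.0049,0.0037,0,0,0],[-0.0034,0.0049,0.0037,0,0,0],[-0.0034,0.0049,0.0037,0,0,0],[-0.0034,0.0049,0.0037,0,0,0],[-0.0034,0.0049,0.0037,0,0,0]],
])

```text
clock: 9.65
tcp_pos: [518.3, -76.9, 113.3]
ee_rot: [-0.573, 0.668, -0.232, -0.414]
contact_force: [-0.3, -0.2, 0.3]
width: 93.2
```

>>> jog_arm([
  [[-0.006,-0.004,0,0,0,0],[-0.008,-0.006,0,0,0,0],[-0.008,-0.006,0,0,0,0],[-0.008,-0.006,0,0,0,0],[-0.008,-0.006,0,0,0,0],[-0.008,-0.006,0,0,0,0],[-0.004,-0.003,0,0,0,0],[0,0,0,0,0,0]],
])

```text
clock: 10.65
tcp_pos: [520.4, -76.6, 175.9]
ee_rot: [-0.573, 0.668, -0.232, -0.413]
contact_force: [0.3, -0.2, 0.3]
width: 93.3
```

```bash
python3 st.py; python3 - <<'E'
from plan import *
from h import *
f=grab('top');P=unproj(f);Q=B.inv().apply((P-O).reshape(-1,3)).reshape(P.shape)
hsv=cv2.cvtColor(f['pixels'],cv2.COLOR_RGB2HSV);f0=dict(np.load('/tmp/top.npz'));P0=unproj(f0);Q0=B.inv().apply((P0-O).reshape(-1,3)).reshape(P0.shape)
h0=cv2.cvtColor(f0['pixels'],cv2.COLOR_RGB2HSV)
for nm,q,h in(('before',Q0,h0),('now',Q,hsv)):
    m=((h[...,0]<8)|(h[...,0]>172))&(h[...,1]>150)&(h[...,2]>60)&(abs(q[...,1])<100)&(q[...,0]>0)&(q[...,0]<60)&(q[...,2]>85)&(q[...,2]<148)
    k=np.polyfit(q[m][:,2],q[m][:,0],1);print(nm,m.sum(),'flap slope deg',np.degrees(np.arctan(k[0])))
d=np.abs(f['pixels'].astype(int)-f0['pixels']).sum(2)
for nm,(r,c) in dict(glue=((160,195),(225,253)),good=((210,255),(405,460)),driver=((205,275),(125,150))).items():
    print(nm,'changed px',(d[r[0]:r[1],c[0]:c[1]]>120).sum())
a=f['pixels'][110:250,225:395,::-1];b=grab('scene')['pixels'][130:270,170:340,::-1]
cv2.imwrite('pics/s8.png',np.hstack([cv2.resize(x,(400,330),interpolation=cv2.INTER_CUBIC) for x in(a,b)]))
E
```

```text
10.65 [ 0.88  0.58 -0.95  2.46  2.46  0.35 -0.42] tip box [-42.5   3.3 160.4] roterr [ 0.1 -0.   0. ] F box [ 0.4 -0.1  0.3]
1mm box x,z in tool: [ 0.487 -0.694 -0.531] [-0.819 -0.574 -0.001]
before 1041 flap slope deg 37.02821856783906
now 1044 flap slope deg 36.799082460033524
glue changed px 0
good changed px 105
driver changed px 0
```

View pics/s8.png

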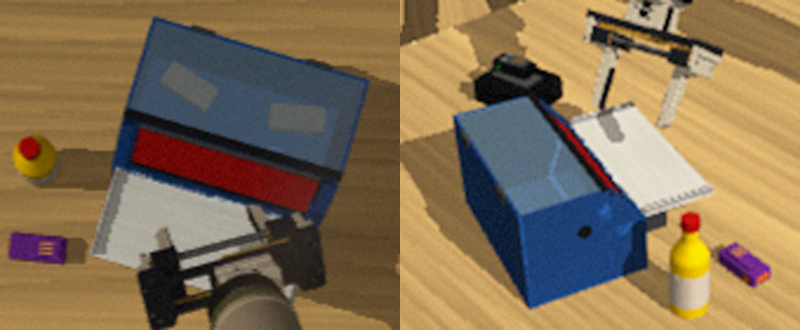

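The flap is shut (slope 36.8° against 37.0° before), and the fingers are clear with no force on them. The glue and screwdriver are unchanged. The 105 changed pixels near the charger are probably the arm's shadow, since nothing went near it.

```bash
python3 -c "
from plant import ctrl
print(ctrl.finish_job())"
```

```text
the job is handed in; nothing more can be done
None
```

The spent pack is inside the collection box, the flap is shut again, and the job is handed in at about 10.7 s; no verdict was reported. One finger held the flap open while the other pushed the pack along the sill. It was never gripped or lifted, and wrist force readings stayed at about 7 N or less.

**Last checks:**
- **Pack:** before I withdrew, it was on the box floor, on its long side, with its top at about 38 mm and x about 45 mm. I couldn't see it after the flap shut, so its final rest isn't confirmed by picture.
- **Flap:** slope of 36.8° against 37.0° at the start, so shut.
- **Fingers:** clear of everything, with the force reading back to about zero.
- **Glue bottle and screwdriver:** no change in the top view.
- **Charger's pack:** the one check that wasn't clean. 105 pixels changed around the charger in the top view. I put this down to the arm's shadow, as the arm never went near it, but I didn't measure the pack again.

On the way in, the arm lagged briefly near a wrist singularity. It was back on its path before the fingers went down to the sill.

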